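Wedge the tray cover ajar

ROBOT

A 6-joint arm with a two-finger parallel gripper is mounted at the origin on the work surface. World frame = base frame: x ahead of the robot, y to its left, z up, the work surface at z = 0. Lengths are in mm, angles in rad, forces in N, time in s.
With the tool pointing down it reaches from about 200 to 875 mm from the base axis. Payload 3.4 kg.
Tool frame: the origin (TCP) lies midway between the tips of the shut fingers; the grasp point (between the pads) lies 19 mm behind it; z points along the fingers, y is the direction in which the jaws open and shut (so a half turn about z gives the same grasp; the last joint's range is limited). The gripper opens to 94 mm and grips with 3 to 60 N. Pads are 16 mm wide; open, the fingers measure 119 mm over their backs; the gripper's body (75 mm by 177 mm) begins 78 mm behind the grasp point.
Start: joints at [1.116, 0.276, 1.505, -0, 1.361, -0.121], TCP at [188.409, 543.293, 205.493] pointing down, gripper open.
Joint ranges: [-2.89, 2.89], [-0.75, 2.08], [0.22, 2.7], [-1.18, 4.32], [0.11, 2.71], [-2.7, 2.7]. Speed limits (rad/s): [2.57, 2.57, 3.14, 3.14, 3.14, 3.14].

INTERFACE

Orientations are given as a unit quaternion [x, y, z, w].
In Python, from workcell import robot gives the robot as it stands.
- The arm moves only by the shell command python3 -m inch 'ROWS' [FORCE]. ROWS is JSON, a list that holds one entry, the list of rows, each a list of 7 numbers: the shift along the tool's x, y, z in cm, then the turn, a rotation vector about the tool's x, y, z in degrees, then the opening in per cent of the stroke, from 0 (shut) to 100 (fully open). A call has 1 to 20 rows; each row shifts and turns the commanded pose from where the row before left it, along the tool's axes as they then stand; what a row does not reach is not made up. A row lasts 1/10 s, in which the tool goes at most 50 mm and 8.59 degrees, less where a joint would pass 70% of its speed; a pose out of reach is approached as far as the arm can. A call is refused whole if a number of a shift passes 5 or a number of a turn 8.59, either way. A call with a gripper value outside its range is refused whole. The fingers move at their own pace and stop on an object; FORCE is the grip in N (left out, the last holds). Time passes only in rows, so rows that do not move let the fingers close. It gives the time, the measured TCP pose, the force and the opening at its end, in the units of the state.
- robot.state(): the state, without advancing time (a new reading comes with each control period).
- robot.get_image(name): name is "scene" or "side" or "wrist"; returns a dict with "img" (480x640x3 uint8, blue, green, red), "fx", "fy", "cx", "cy" (pixels), "R" (3x3) and "t" (3): a world point X has camera coordinates R X + t. Camera axes: x right, y down, z forward; pixel columns grow to the right and rows downward; lengths in mm; the calibration is good to about 2 mm. A picture is of the moment at which its call begins. There is no depth.
- robot.close_job(): hands the job in, once; it reports no verdict.
The state is a dict: "clock": time; "joints": joint angles; "joint_velocities": joint speeds; "joint_efforts": joint torques, N m; "tool_pos": TCP position; "ee_rot": TCP orientation; "ft_force": force on the tool from outside, world axes, zero at the start; "ft_torque": the same for the moment, N m; "gripper_width": opening from 0.0 (shut) to 1.0 (fully open).
Only numpy, scipy, OpenCV 4.12 (cv2) and the standard library are available. Lean on these libraries where they do the work, as an engineer would, in place of code of your own. Each camera call takes 0.05 s, during which the arm holds its last target.

TASK

Steam has to get out of the low keep-warm tray: pick up the wooden wedge, lay it flat on the tray's base in front of the closed steel cover, square to it and at the middle of its front edge, and push the thin end under that edge until the edge stands about a centimetre higher than when closed. Finish there with the gripper still holding the wedge in place, the cover resting on the wedge. Do not touch the cover with the gripper or arm, and leave the other things on the counter where they are.

Things in the scene. Friction and masses are not known exactly. Their poses are not given: they have to be found in the camera images.
- base: Flat dark steel base plate of the keep-warm tray, fixed to the counter, 320 (x) x 200 (y) x 10 mm thick. Origin at the centre of its underside, on the counter. Its x axis points from the open front part of the plate (the near half, on the robot's side, where the wedge is laid) to the hinge at the far edge; the plate's top is 10 mm above the counter.
- cover: Low steel cover, 175 deep x 170 wide mm, 0.5 to 0.95 kg, hinged on the base along its far edge, turning freely; falls shut unless propped. Shut, its flat top is 56 mm above the counter, with a 26 mm wide black knob reaching to 76 mm. Origin on the hinge line, in its middle, 16 mm above the counter and 145 mm along the base's x from the base's centre; x points from front edge to hinge.
- cover_lip (a point): Middle of the underside of the cover's front edge, a rounded steel bead 8 mm thick and 172 mm long along the base's y. 30 mm in front of the base's centre (base x = -0.030). Shut, it is 16 mm above the counter, leaving a 6 mm slot over the base plate. It rises as the cover is wedged open (hinge 175 mm behind it).
- wedge: Wooden wedge, 0.10 to 0.17 kg, lying flat on the counter. Ramp 90 mm long, 50 mm wide, its top rising evenly from 4 mm at the thin end to 26.5 mm. Behind the thick end an upright grip block, 28 mm (x) x 30 mm (y), 66 mm tall from the underside. Origin on the underside under the middle of the ramp; x points to the thin end, z up.
- wedge_tip (a point): Middle of the lower edge of the wedge's thin end, on the underside, 45 mm along the wedge's x from its origin.
- wedge_grip (a point): Point to grip, inside the grip block 46 mm above the underside and 59 mm behind the wedge's origin (104 mm behind the thin end); grip across the wedge's y, 30 mm wide.
- press: Not the wedge: wooden rice press, a level 85 x 50 x 24 mm block with a 28 x 30 mm grip at its middle, 50 mm tall in all. Bystander. Origin under its centre.
- dish: White sauce dish, 84 mm wide, 28 mm high. Bystander. Origin under its centre.
- geta: Small wooden serving stand, 100 x 70 x 26 mm, on two feet. Bystander. Origin under its centre.
- soy: Brown bottle, 54 mm wide, 120 mm tall. Bystander. Origin under its centre.
- cup: Blue tea cup, 76 mm wide, 85 mm tall. Bystander. Origin under its centre.
Not all that is in view belongs to the job. What is shaped like the wedge but purple or turquoise is not meant.

How it is judged (in metres and radians):
On the way:
1. the wedge is held in the gripper, lifted off the counter, while the cover is still shut (contact force between the fingers and wedge above 1 N and height (world z) of wedge above 0.012 m and height (world z) of cover_lip below 0.018 m), for 0.2 s.
At the end, for the whole second after the job is handed in: Cover front edge 5 to 15 mm above its shut height, resting on the wedge; wedge flat on the base, still, square within 11 degrees, thin end under the edge within 25 mm of its middle, gripped by the fingers; gripper and arm clear of the cover; other things within 30 mm of their start (height (world z) of cover_lip between 0.021 and 0.031 m and contact force between wedge and cover above 0.5 N and contact force between wedge and base above 0.3 N and contact force between the fingers and wedge above 1 N and contact force between each of the fingers, the arm and cover below 0.2 N and angle between wedge's own z axis and vertical below 0.12 rad and angle between the x axis of wedge and the x axis of base, either way round below 0.2 rad and y of wedge_tip in the frame of base between -0.025 and 0.025 m and x of wedge_tip in the frame of base above -0.022 m and x of wedge_grip in the frame of base below -0.03 m and linear speed of wedge below 0.02 m/s and distance of each of press, dish, geta, soy, cup from where it was at the start of the episode below 0.03 m); the arm keeps its last pose, push and grip.
It fails at once if the gripper or arm pushes or lifts the cover (over 3 N) (contact force between any of the fingers, the arm and cover above 3 N).
It fails at once if another thing on the counter is moved by more than 50 mm (distance of any of press, dish, geta, soy, cup from where it was at the start of the episode above 0.05 m).
It also fails if it takes over 48 s, if anything falls off the work surface, if the arm or the gripper's body presses on something with over 40 N, if the wrist force passes 120 N, or if a joint passes its speed limit or range.

## Working session

There is one attempt and no reset: what is moved stays moved. The work goes in short steps, Python scripts to look and compute and a shell command to move; the robot and the scene stay as the last step left them, time stands still between calls to the robot, and variables do not carry over. Pictures are saved under pics/ and viewed, and the job is handed in when it is done.

```bash
ls; mkdir -p pics
cat > h.py <<'E'
from workcell import robot
import numpy as np, cv2, pickle
def snap(n,f):
    d=robot.get_image(n); cv2.imwrite('pics/'+f+'.png',d['img']); pickle.dump(d,open('pics/'+f+'.pkl','wb')); return d
def load(f): return pickle.load(open('pics/'+f+'.pkl','rb'))
def crop(f,x0,y0,x1,y1,s,o):
    im=load(f)['img'][y0:y1,x0:x1]; cv2.imwrite('pics/'+o+'.png',cv2.resize(im,None,fx=s,fy=s,interpolation=cv2.INTER_CUBIC))
def ray(f,u,v,z):
    d=load(f);R=np.array(d['R']);t=np.array(d['t']).ravel()
    c=-R.T@t; r=R.T@np.array([(u-d['cx'])/d['fx'],(v-d['cy'])/d['fy'],1]); return c+r*(z-c[2])/r[2]
def proj(f,X):
    d=load(f);p=np.array(d['R'])@np.array(X,float)+np.array(d['t']).ravel(); return d['fx']*p[0]/p[2]+d['cx'],d['fy']*p[1]/p[2]+d['cy']
E
python3 - <<'E'
from h import *
for n in ['scene','side','wrist']: snap(n,n+'0')
print(robot.state())
E
```

```text
pics
{'clock': 0.15, 'joints': array([ 1.11599907e+00,  2.76457707e-01,  1.50580290e+00, -5.92470794e-06,
        1.36071267e+00, -1.21008100e-01]), 'joint_velocities': array([ 0.00129099, -0.00248748, -0.00530986, -0.00245685,  0.00246145,
       -0.00045439]), 'joint_efforts': array([ 1.03187220e-03, -4.04929984e+01, -2.37431002e+01,  7.00784591e-02,
        3.15507164e-02, -5.91948242e-05]), 'tool_pos': array([188.21308789, 542.88582623, 204.81461836]), 'ee_rot': array([ 1.66120229e-01,  9.86105265e-01, -6.62721526e-04, -1.93230666e-04]), 'ft_force': array([-0.10765822, -0.22920817,  0.33747865]), 'ft_torque': array([-0.0026275 ,  0.02299968,  0.03357409]), 'gripper_width': 1.001810748793176}
```

View pics/scene0.png

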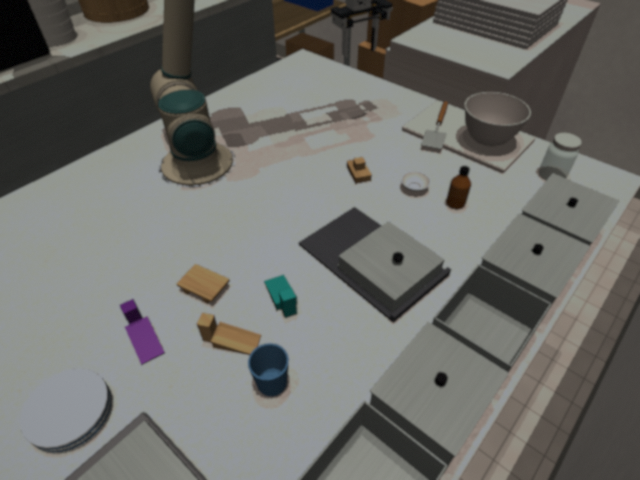

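View pics/side0.png

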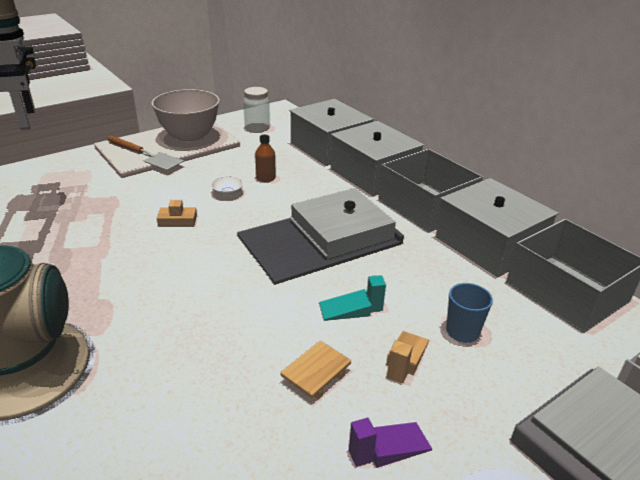

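View pics/wrist0.png

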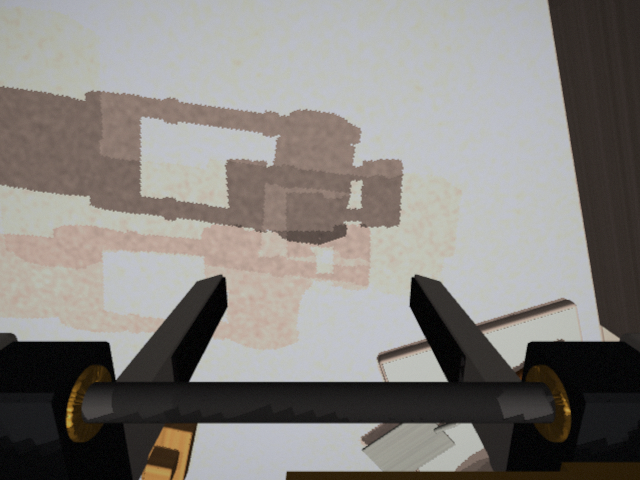

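The candidates in the scene view are:
- wooden ramp with end block at (230,333)
- rice press at (359,169), with its grip in the middle
- turquoise ramp at (282,295)
- purple ramp at (142,332)

The wooden ramp with the block at its end fits the description. I'll confirm it in enlarged crops.

Run:
```python
from h import *
crop('scene0',180,295,300,385,6,'c1'); crop('side0',370,310,450,400,6,'c2')
crop('scene0',290,200,455,320,4.8,'c3'); crop('side0',230,180,410,290,4.4,'c4')
```

```text
(no output)
```

View pics/c1.png

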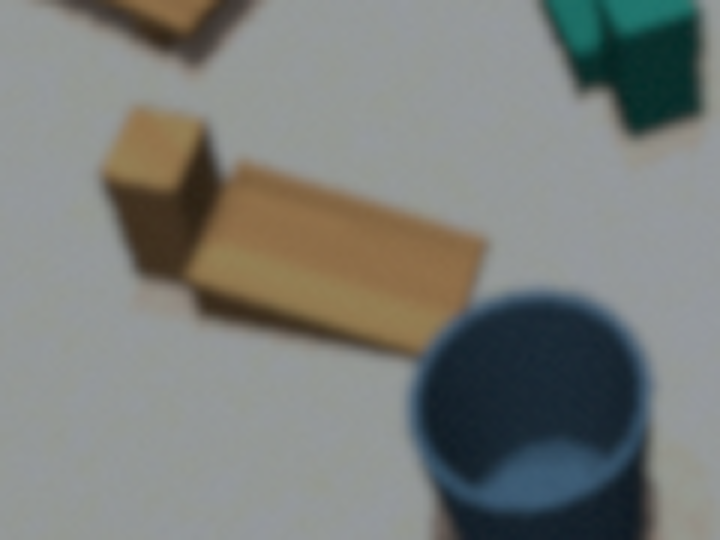

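View pics/c2.png

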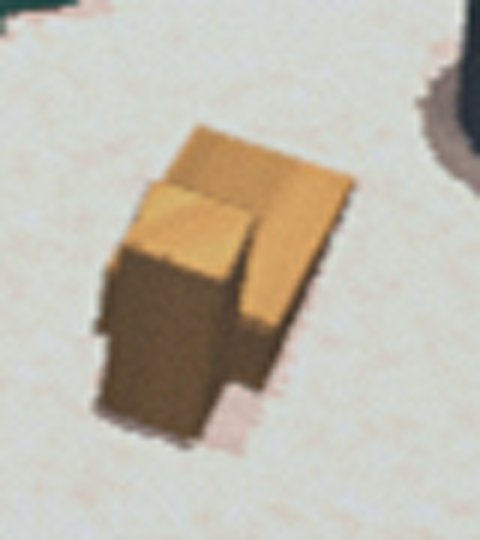

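View pics/c3.png

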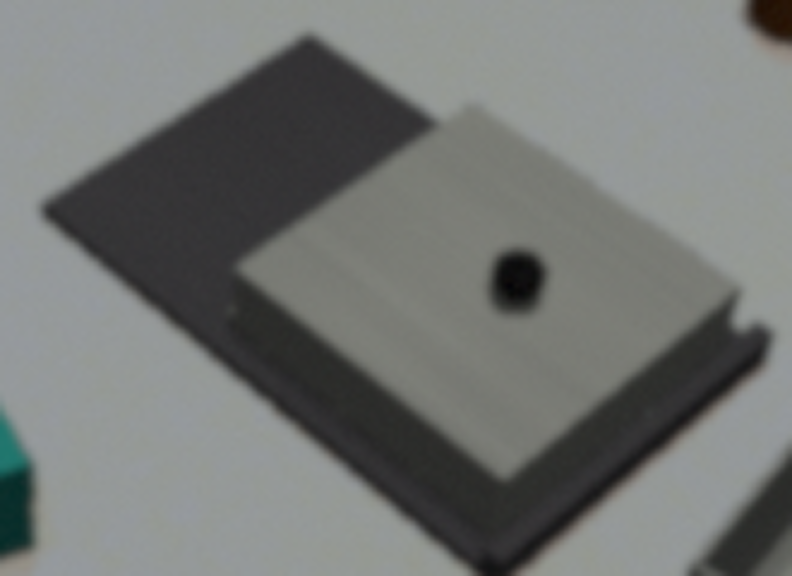

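View pics/c4.png

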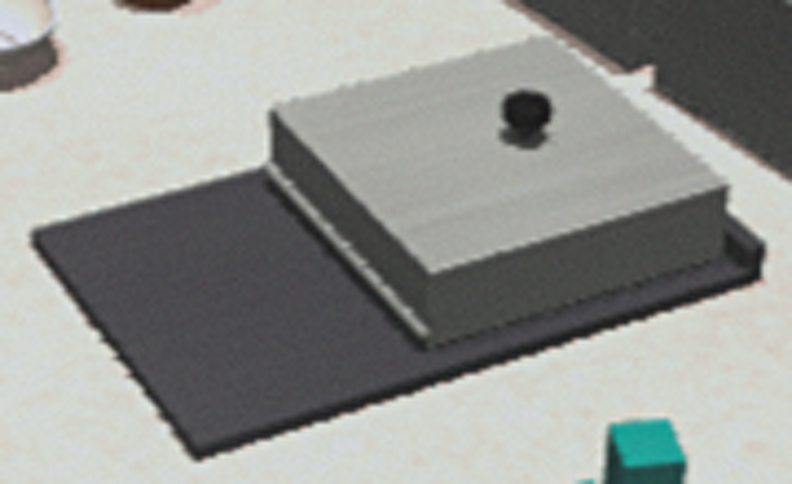

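The crops confirm it: a wooden ramp with an upright block at its thick end, block top at about scene (206,320) and thin end at about (256,345). Next I'll fit the poses of wedge and base from both views.

```bash
cat > fit.py <<'E'
from h import *
from scipy.optimize import least_squares
def fit(obs,z0,x0):
    def w(p,L): c,s=np.cos(p[2]),np.sin(p[2]); return [p[0]+c*L[0]-s*L[1],p[1]+s*L[0]+c*L[1],z0+L[2]]
    f=lambda p:np.concatenate([np.subtract(proj(n,w(p,L)),uv) for n,uv,L in obs])
    r=least_squares(f,x0,loss='soft_l1',x_scale=[1,1,.01]); return r.x,f(r.x).reshape(-1,2)
E
python3 - <<'E'
from fit import *
C=lambda u,v:(180+u/6,295+v/6); D=lambda u,v:(370+u/6,310+v/6)
for s in (1,-1):
    S=[(137,107,-73,1,66),(207,122,-45,1,66),(172,192,-45,-1,66),(104,172,-73,-1,66)]
    o=[('scene0',C(u,v),(x,15*s*k,z)) for u,v,x,k,z in S]
    S=[(243,163,-45,1,26.5),(187,277,-45,-1,26.5),(488,241,45,1,4),(420,355,45,-1,4),(200,315,-45,-1,0)]
    o+=[('scene0',C(u,v),(x,25*s*k,z)) for u,v,x,k,z in S]
    S=[(150,180,-45,1,66),(252,212,-45,-1,66),(222,280,-73,-1,66),(125,243,-73,1,66),(190,447,-73,-1,0),(98,407,-73,1,0)]
    o+=[('side0',D(u,v),(x,15*s*k,z)) for u,v,x,k,z in S]
    S=[(200,125,45,1,4),(355,180,45,-1,4),(278,325,-45,-1,26.5),(262,390,-45,-1,0)]
    o+=[('side0',D(u,v),(x,25*s*k,z)) for u,v,x,k,z in S]
    a=ray('scene0',206,320,66);b=ray('scene0',256,345,4);m=(a+b)/2
    x,r=fit(o,0,[m[0],m[1],np.arctan2(b[1]-a[1],b[0]-a[0])]);print(s,x,np.degrees(x[2]),np.abs(r).max(),r.std(0))
    if s*0+1: print(r.round(1).tolist())
# base, top corners z=10 (front) 
C=lambda u,v:(290+u/4.8,200+v/4.8); D=lambda u,v:(230+u/4.4,180+v/4.4)
for s in (1,-1):
    o=[('scene0',C(42,208),(-160,100*s,10)),('scene0',C(310,36),(-160,-100*s,10)),
    ('side0',D(36,236),(-160,-100*s,10)),('side0',D(196,449),(-160,100*s,10)),('side0',D(428,338),(-34,86*s,16)),('side0',D(270,168),(-34,-86*s,16)),]
    # cover top corners z=56
    o+=[('scene0',C(236,267),(-30,85*s,56)),('scene0',C(472,104),(-30,-85*s,56)),('scene0',C(506,480),(145,85*s,56)),('scene0',C(740,290),(145,-85*s,56)),
     ('side0',D(272,112),(-30,-85*s,56)),('side0',D(432,272),(-30,85*s,56)),('side0',D(728,185),(145,85*s,56)),('side0',D(545,38),(145,-85*s,56))]
    a=ray('scene0',325,228,10);b=ray('scene0',398,258,76);m=(a+b)/2
    x,r=fit(o,0,[m[0],m[1],np.arctan2(b[1]-a[1],b[0]-a[0])]);print('base',s,x,np.degrees(x[2]),r.round(1).tolist())
for n,u,v,z in [('cup',269,357,85),('dish',415,182,28),('soy',464,172,120),('geta',204,283,26),('press',359,165,50),('turq',288,295,60),('purple',131,310,66)]: print(n,ray('scene0',u,v,z).round())
E
```

```text
1 [ 5.61949029e+02 -3.43628011e+02  4.88766348e-01] 28.004248917924354 3.154824594327806 [1.18149891 0.57371683]
[[-1.6, -1.2], [-0.5, -1.3], [-0.3, -0.8], [-2.0, -0.0], [-1.3, -1.2], [-1.1, -0.2], [-0.6, -0.4], [3.2, 1.0], [-0.9, 0.2], [0.6, -1.4], [1.1, -0.6], [0.5, -0.6], [-1.1, -0.9], [1.2, -0.3], [-0.5, -0.1], [0.1, -0.7], [0.8, -0.8], [-0.4, -0.3], [0.3, -0.2]]
-1 [ 548.90554366 -330.80697718    1.14979329] 65.87830259057091 52.08114373012813 [18.92292041 13.00570986]
[[-3.5, 22.7], [-1.3, 15.0], [0.4, -8.1], [-1.8, 0.2], [-2.4, 22.7], [0.2, -15.2], [-0.4, -0.5], [3.2, -37.3], [0.3, -14.6], [24.7, 1.0], [-9.7, -2.0], [1.0, -0.8], [35.0, 2.9], [1.7, -0.5], [34.2, 3.6], [0.0, -0.9], [-52.1, -6.6], [-22.4, -3.0], [-21.4, -2.9]]
base 1 [641.48719793  31.73170448  -1.21173788] -69.4274664006616 [[128.9, -20.3], [-0.3, -1.9], [-2.2, -2.7], [13.4, -87.2], [0.1, -46.1], [-6.8, 26.4], [74.4, -12.2], [-43.3, 4.6], [-0.0, -0.1], [-124.1, 18.1], [-5.6, 24.2], [1.0, -45.0], [0.8, -1.6], [3.5, 69.4]]
base -1 [ 6.40021354e+02  2.46813204e+01 -1.21399749e-01] -6.955693252522042 [[-1.2, -0.7], [-0.5, -1.0], [-0.9, -2.3], [0.9, -1.1], [-0.7, 1.0], [-1.4, 0.4], [-1.2, 0.1], [-0.5, -0.5], [-0.2, 1.2], [1.0, -0.1], [-0.2, -1.8], [0.5, -0.3], [2.3, -1.1], [2.6, -1.9]]
cup [ 679. -354.   85.]
dish [571. 318.  28.]
soy [697. 326. 120.]
geta [ 405. -298.   26.]
press [422. 254.  50.]
turq [ 593. -215.   60.]
purple [ 377. -457.   66.]
```

```bash
cat > go.py <<'E'
from h import *
from scipy.spatial.transform import Rotation as Ro
def rel(x,y,z,yawy=None):
    s=robot.state(); R=Ro.from_quat(s['ee_rot']); p=s['tool_pos']
    print('t',s['clock'],'pos',p.round(1),'toolY deg',np.degrees(np.arctan2(*R.as_matrix()[[1,0],1])).round(2),'tilt',R.as_matrix()[:,2].round(4),'F',s['ft_force'].round(1),'grip',round(s['gripper_width'],3),'q',s['joints'].round(2))
    print('shift cm (tool axes)',(R.inv().apply(np.array([x,y,z])-p)/10).round(2))
    if yawy is not None:
        a=np.radians(yawy); T=np.column_stack([np.cross([np.cos(a),np.sin(a),0],[0,0,-1]),[np.cos(a),np.sin(a),0],[0,0,-1]])
        print('turn deg',np.degrees((R.inv()*Ro.from_matrix(T)).as_rotvec()).round(2))
E
python3 -m inch '[[[-3.02,-3.79,0,0,0,0,70],[-3.02,-3.79,0,0,0,0,70],[-3.02,-3.79,0,0,0,0,70],[-3.02,-3.79,0,0,0,0,70],[-3.02,-3.79,0,0,0,0,70],[-3.02,-3.79,0,0,0,0,70],[-3.02,-3.79,0,0,0,0,70],[-3.02,-3.79,0,0,0,0,70],[-3.02,-3.79,0,0,0,0,70],[-3.02,-3.79,0,0,0,0,70],[-3.02,-3.79,0,0,0,0,70],[-3.02,-3.79,0,0,0,0,70],[-3.02,-3.79,0,0,0,0,70],[-3.02,-3.79,0,0,0,0,70],[-3.02,-3.79,0,0,0,0,70],[-3.02,-3.79,0,0,0,0,70],[-3.02,-3.79,0,0,0,0,70],[-3.02,-3.79,0,0,0,0,70],[-3.02,-3.79,0,0,0,0,70],[-3.02,-3.79,0,0,0,0,70]]]' 40
python3 -c "
from go import *
rel(510,-371,150,-62)"
```

```text
clock: 2.15
tool_pos: [510.9, -372.6, 205.0]
ee_rot: [0.166, 0.986, 0.0, -0.0]
ft_force: [0.2, 1.2, 0.5]
gripper_width: 0.699
t 2.15 pos [ 510.9 -372.6  205. ] toolY deg 70.85 tilt [-3.e-04  8.e-04 -1.e+00] F [0.2 1.2 0.5] grip 0.699 q [-0.74  0.36  1.38  0.    1.4  -1.98]
shift cm (tool axes) [0.13 0.12 5.5 ]
turn deg [-2.0000e-02 -6.0000e-02  1.3285e+02]
```

```bash
python3 -m inch '[[[0,0,0.3,0,0,8.5,70],[0,0,0.3,0,0,8.5,70],[0,0,0.3,0,0,8.5,70],[0,0,0.3,0,0,8.5,70],[0,0,0.3,0,0,8.5,70],[0,0,0.3,0,0,8.5,70],[0,0,0.3,0,0,8.5,70],[0,0,0.3,0,0,8.5,70],[0,0,0.3,0,0,8.5,70],[0,0,0.3,0,0,8.5,70],[0,0,0.3,0,0,8.5,70],[0,0,0.3,0,0,8.5,70],[0,0,0.3,0,0,8.5,70],[0,0,0.3,0,0,8.5,70],[0,0,0.3,0,0,8.5,70],[0,0,0.3,0,0,5.3,70],[0,0,0,0,0,0,70]]]'
python3 -c "
from go import *
rel(510,-371.3,110,-62)
snap('wrist','w1');snap('scene','s1');crop('s1',140,230,320,380,4.4,'s1c')"
```

```text
clock: 3.85
tool_pos: [510.3, -370.4, 156.6]
ee_rot: [0.97, 0.243, -0.0, -0.001]
ft_force: [-0.2, 0.2, 0.2]
gripper_width: 0.7
t 3.85 pos [ 510.3 -370.4  156.6] toolY deg -61.91 tilt [-0.0012  0.0013 -1.    ] F [-0.2  0.2  0.2] grip 0.7 q [-0.74  0.39  1.46  0.    1.3   0.34]
shift cm (tool axes) [-0.07  0.07  4.66]
turn deg [-0.1   0.03  0.09]
```

View pics/w1.png

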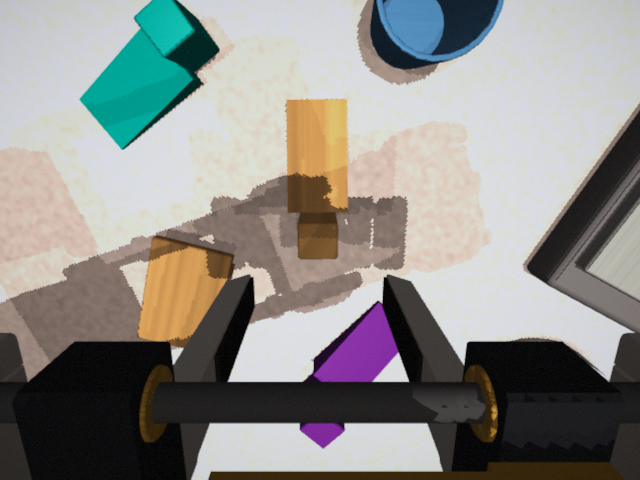

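View pics/s1c.png

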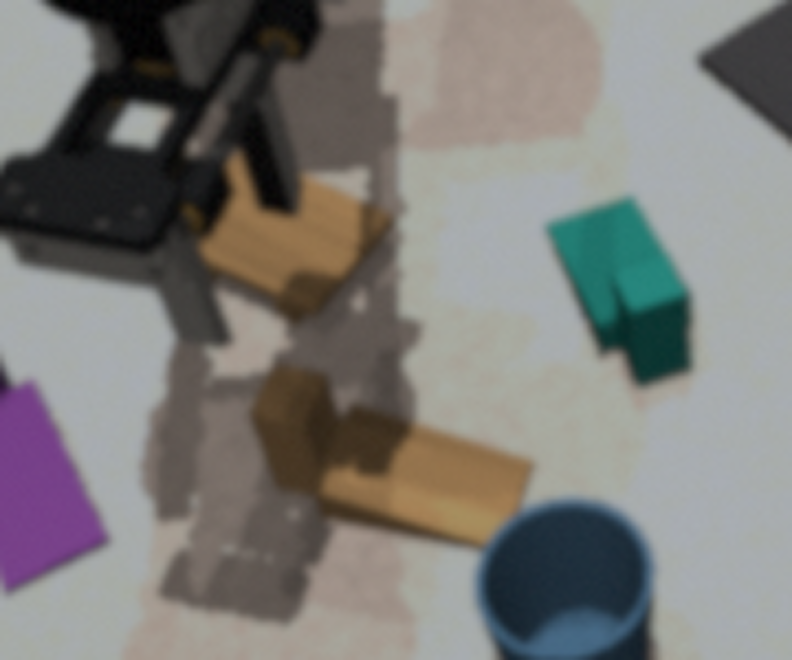

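The wrist view shows the wedge squared up with the jaws. The ramp spans columns 287–348, the block sits at about (318,237), and the geta's right edge is at column 235, clear of the left finger. I'll check the block's position from this view before descending.

```bash
python3 -c "
from go import *
crop('w1',270,85,360,275,3.1,'w1c')
p=np.array([561.9,-343.6]);c,s=np.cos(.4888),np.sin(.4888)
for L in [(45,25,4),(45,-25,4),(-45,25,26.5),(-45,-25,26.5),(-73,15,66),(-73,-15,66),(-45,15,66),(-45,-15,66)]:
  u=np.array(proj('w1',[p[0]+c*L[0]-s*L[1],p[1]+s*L[0]+c*L[1],L[2]])); print(L,u.round(1),((u-[270,85])*3.1).round())"
```

```text
(45, 25, 4) [291.   98.9] [65. 43.]
(45, -25, 4) [351.8  99. ] [253.  43.]
(-45, 25, 26.5) [291.  211.9] [ 65. 393.]
(-45, -25, 26.5) [351.2 212. ] [252. 394.]
(-73, 15, 66) [301.3 259.5] [ 97. 541.]
(-73, -15, 66) [341.2 259.6] [221. 541.]
(-45, 15, 66) [300.9 223.3] [ 96. 429.]
(-45, -15, 66) [341.9 223.4] [223. 429.]
```

View pics/w1c.png

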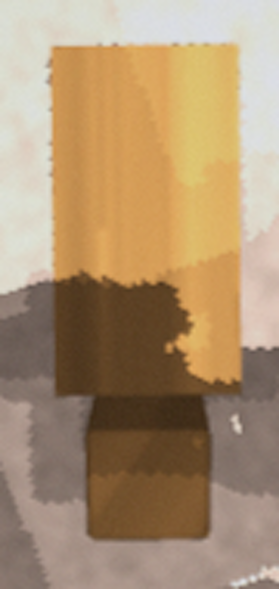

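```bash
python3 -m inch '[[[-0.05,0,2.5,0,0,0,62],[0,0,2.5,0,0,0,62],[0,0,2.5,0,0,0,62],[0,0,2.5,0,0,0,62],[0,0,1.5,0,0,0,62],[0,0,1.36,0,0,0,62],[0,0,0,0,0,0,62],[0,0,0,0,0,0,20],[0,0,0,0,0,0,20],[0,0,0,0,0,0,20],[0,0,0,0,0,0,20],[0,0,0,0,0,0,20],[0,0,0,0,0,0,20]]]' 40
python3 -c "
from go import *
rel(510,-371.3,28,-62)
snap('scene','s2');crop('s2',140,230,320,380,4.4,'s2c')"
```

```text
clock: 5.25
tool_pos: [510.5, -371.1, 29.7]
ee_rot: [0.97, 0.243, 0.0, 0.0]
ft_force: [-0.7, 1.0, 5.6]
gripper_width: 0.314
t 5.25 pos [ 510.5 -371.1   29.7] toolY deg -61.93 tilt [ 7.e-04 -4.e-04 -1.e+00] F [-0.7  1.   5.6] grip 0.314 q [-0.74  0.49  1.62  0.    1.02  0.34]
shift cm (tool axes) [-0.05 -0.01  0.17]
turn deg [ 0.04 -0.02  0.07]
```

View pics/s2c.png

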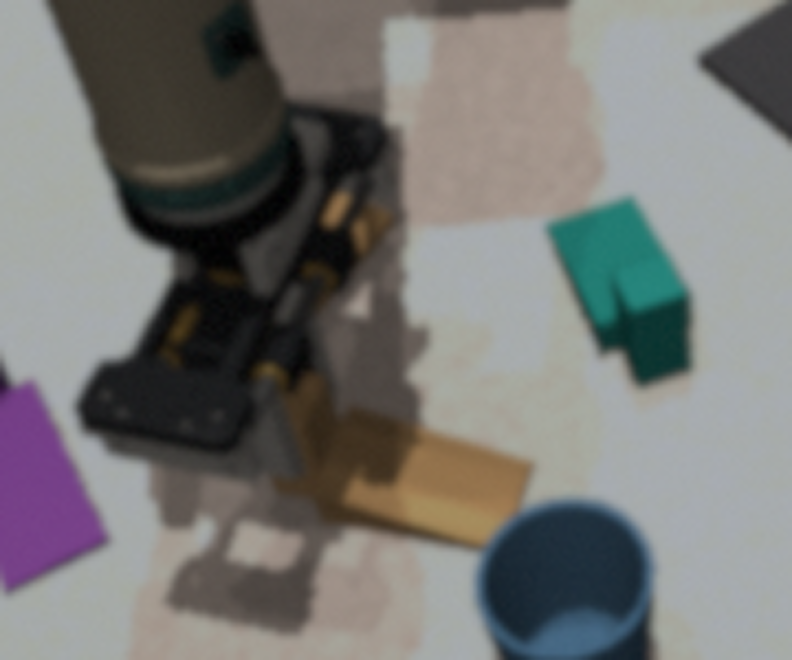

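```bash
python3 -m inch '[[[0,0,-1,0,0,0,20],[0,0,-2,0,0,0,20],[0,0,-2,0,0,0,20],[0,0,-2,0,0,0,20],[0,0,-2,0,0,0,20],[0,0,-1,0,0,0,20],[0,0,0,0,0,0,20],[0,0,0,0,0,0,20]]]'
python3 -c "
from go import *
rel(487.1,43.4,120,-97)
snap('side','d3');crop('d3',340,240,520,400,4.4,'d3c')"
```

```text
clock: 6.1
tool_pos: [509.9, -370.7, 128.1]
ee_rot: [0.97, 0.243, -0.0, -0.0]
ft_force: [-0.9, -0.6, -0.9]
gripper_width: 0.317
t 6.1 pos [ 509.9 -370.7  128.1] toolY deg -61.93 tilt [-8.e-04  8.e-04 -1.e+00] F [-0.9 -0.6 -0.9] grip 0.317 q [-0.74  0.41  1.5   0.    1.23  0.34]
shift cm (tool axes) [ 17.48 -37.61   0.85]
turn deg [-0.05  0.04 35.07]
```

View pics/d3.png

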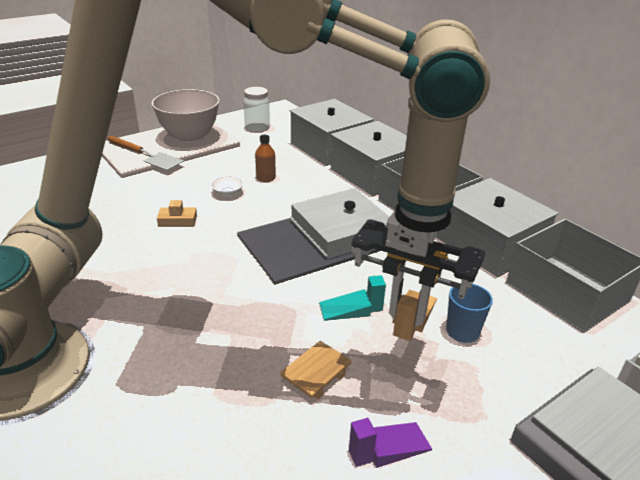

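The wedge is held clear of the counter, seen at about (413,312) in the side view, and the cover is still shut. Next I'll carry it over in front of the cover.

```bash
python3 -m inch '[[[0.75,-1.6,0,0,0,0,20],[1.25,-2.7,0,0,0,0,20],[1.25,-2.7,0,0,0,0,20],[1.25,-2.7,0,0,0,0,20],[1.25,-2.7,0,0,0,0,20],[1.25,-2.7,0,0,0,0,20],[1.25,-2.7,0,0,0,0,20],[1.25,-2.7,0,0,0,0,20],[1.25,-2.7,0,0,0,0,20],[1.25,-2.7,0,0,0,0,20],[1.25,-2.7,0,0,0,0,20],[1.25,-2.7,0,0,0,0,20],[1.25,-2.7,0,0,0,0,20],[1.25,-2.7,0,0,0,0,20],[0.5,-0.9,0,0,0,0,20]]]'
python3 -m inch '[[[0,0,0,0,0,5.5,20],[0,0,0,0,0,6,20],[0,0,0,0,0,6,20],[0,0,0,0,0,6,20],[0,0,0,0,0,6,20],[0,0,0,0,0,5.5,20],[0,0,0,0,0,0,20],[0,0,0,0,0,0,20],[0,0,0,0,0,0,20]]]'
python3 -c "
from go import *
rel(487.1,43.4,45,-97)
snap('side','d4');snap('wrist','w4')
crop('d4',200,150,420,300,3.6,'d4c')"
```

```text
clock: 7.65
tool_pos: [485.5, 46.3, 128.1]
ee_rot: [0.97, 0.244, -0.001, -0.001]
ft_force: [0.4, -0.8, -2.2]
gripper_width: 0.32
clock: 8.55
tool_pos: [487.4, 43.1, 128.7]
ee_rot: [0.998, -0.06, -0.0, -0.0]
ft_force: [-1.2, -0.8, -1.2]
gripper_width: 0.319
t 8.55 pos [487.4  43.1 128.7] toolY deg -96.85 tilt [-4.e-04  1.e-04 -1.e+00] F [-1.2 -0.8 -1.2] grip 0.319 q [-0.05  0.21  1.8   0.    1.13  1.64]
shift cm (tool axes) [-0.03 -0.02  8.37]
turn deg [-0.    0.02  0.15]
```

View pics/d4c.png

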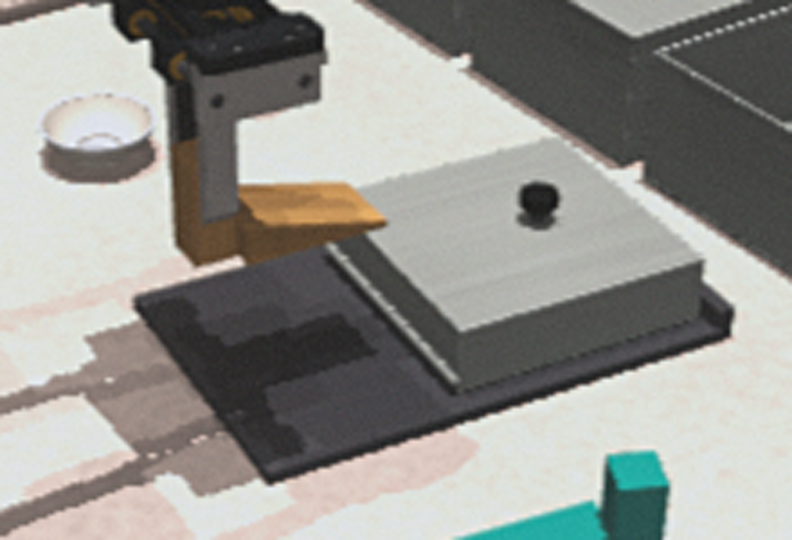

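View pics/w4.png

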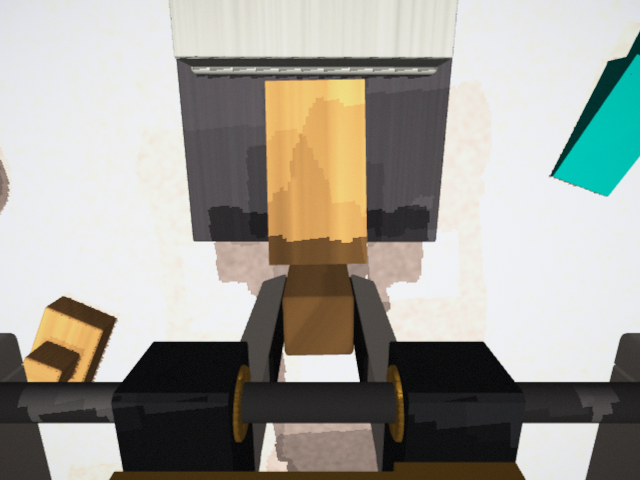

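Wrist view: the bead spans columns 191–437 (middle 314) and the wedge tip spans 266–365 (middle 315.5), so it is centred and square. I'll check its pitch against the model, then lower.

```bash
python3 -m inch '[[[0,0,1.5,0,0,0,20],[0,0,2,0,0,0,20],[0,0,2,0,0,0,20],[0,0,1.5,0,0,0,20],[0,0,0.8,0,0,0,20],[0,0,0.3,0,0,0,20],[0,0,0,0,0,0,20],[0,0,0,0,0,0,20]]]'
cat > ov.py <<'E'
from go import *
def ov(cam,f,dz=29.7,s=4):
    st=robot.state();p=st['tool_pos'];R=Ro.from_quat(st['ee_rot']).as_matrix();d=snap(cam,f)
    im=d['img'].copy(); im=cv2.resize(im,None,fx=s,fy=s,interpolation=cv2.INTER_CUBIC)
    W=lambda L:p+R[:,0]*(L[0]+59)-R[:,1]*L[1]-R[:,2]*(L[2]-dz)
    P=lambda L:tuple(int(round(s*v+s/2-.5)) for v in proj(f,W(L)))
    for a,b in [((45,-25,0),(45,25,0)),((45,-25,4),(45,25,4)),((45,-25,0),(45,-25,4)),((45,-25,4),(-45,-25,26.5)),((45,-25,0),(-45,-25,0)),((45,25,4),(-45,25,26.5)),((-45,-25,0),(-45,-25,26.5)),((-73,-15,0),(-73,15,0)),((-73,-15,66),(-73,15,66)),((-73,-15,0),(-73,-15,66)),((-73,15,0),(-73,15,66))]:
        cv2.line(im,P(a),P(b),(0,0,255),1)
    c=np.mean([P((45,0,0)),P((-45,0,10))],axis=0).astype(int)
    x0=max(0,c[0]-400);y0=max(0,c[1]-300); cv2.imwrite('pics/'+f+'c.png',im[y0:y0+600,x0:x0+800]);print('crop origin',x0/s,y0/s)
E
python3 -c "
from ov import *
rel(487.1,43.4,39.7,-97);ov('side','d5',s=6)"
```

```text
clock: 9.45
tool_pos: [488.5, 43.1, 48.5]
ee_rot: [0.998, -0.06, 0.001, -0.0]
ft_force: [0.5, 0.7, -1.7]
gripper_width: 0.32
t 9.45 pos [488.5  43.1  48.5] toolY deg -96.92 tilt [ 0.0015 -0.     -1.    ] F [ 0.5  0.7 -1.7] grip 0.32 q [-0.05  0.3   1.92  0.    0.93  1.64]
shift cm (tool axes) [-0.14 -0.01  0.88]
turn deg [-0.01 -0.09  0.08]
crop origin 216.5 191.83333333333334
```

View pics/d5c.png

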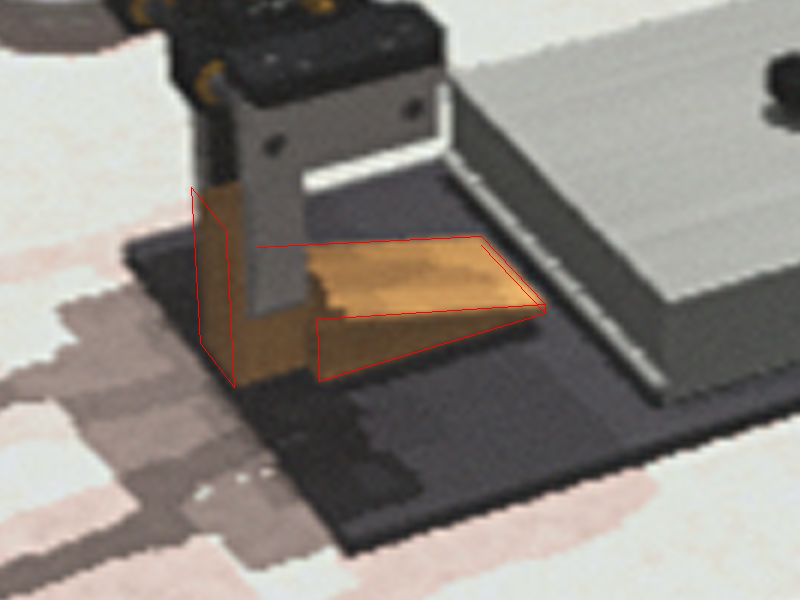

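The overlay fits and the wedge is level. The tip's near corner is at crop (545,308), with the slot clearly ahead of it. I'll lower it to contact.

```bash
python3 -m inch '[[[-0.05,0,0.4,0,0,0,20],[0,0,0.3,0,0,0,20],[0,0,0.1,0,0,0,20],[0,0,0,0,0,0,20],[0,0,0,0,0,0,20],[0,0,0,0,0,0,20]]]'
python3 -m inch '[[[0,0,0.1,0,0,0,20],[0,0,0,0,0,0,20],[0,0,0,0,0,0,20],[0,0,0,0,0,0,20]]]'
python3 -m inch '[[[0,0,0.1,0,0,0,20],[0,0,0,0,0,0,20],[0,0,0,0,0,0,20],[0,0,0,0,0,0,20]]]'
```

```text
clock: 10.1
tool_pos: [487.3, 43.2, 39.9]
ee_rot: [0.998, -0.06, 0.0, -0.0]
ft_force: [-0.1, 0.1, -1.2]
gripper_width: 0.321
clock: 10.5
tool_pos: [487.4, 43.2, 39.7]
ee_rot: [0.998, -0.06, 0.0, -0.0]
ft_force: [-1.1, -0.0, 5.0]
gripper_width: 0.319
clock: 10.9
tool_pos: [487.4, 43.2, 39.6]
ee_rot: [0.998, -0.06, 0.001, 0.0]
ft_force: [-4.0, 0.7, 12.4]
gripper_width: 0.316
```

```bash
python3 -m inch '[[[0.2,0,-0.05,0,0,0,20],[0.4,0,0,0,0,0,20],[0.4,0,0,0,0,0,20],[0.3,0,0,0,0,0,20],[0.2,0,0,0,0,0,20],[0,0,0,0,0,0,20],[0,0,0,0,0,0,20]]]'
python3 -c "
from ov import *
rel(487.1,43.4,39.7,-97);ov('side','d6',s=6);snap('wrist','w6')"
```

```text
clock: 11.6
tool_pos: [499.7, 41.8, 39.6]
ee_rot: [0.998, -0.06, -0.002, -0.0]
ft_force: [-8.5, 2.0, 14.2]
gripper_width: 0.32
t 11.6 pos [499.7  41.8  39.6] toolY deg -96.93 tilt [-3.9e-03  7.0e-04 -1.0e+00] F [-8.5  2.  14.2] grip 0.32 q [-0.06  0.32  1.9   0.    0.92  1.64]
shift cm (tool axes) [-1.27 -0.01 -0.01]
turn deg [-0.01  0.23  0.07]
crop origin 221.16666666666666 193.83333333333334
```

View pics/d6c.png

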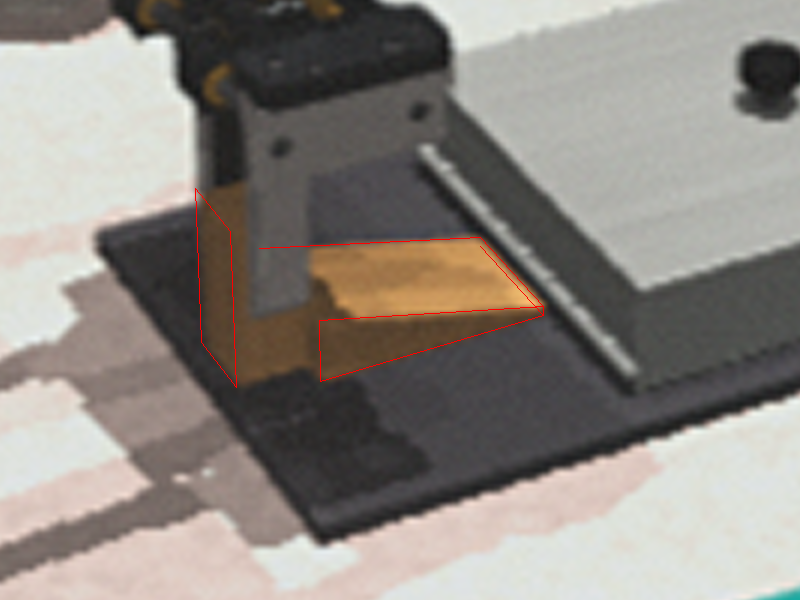

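View pics/w6.png

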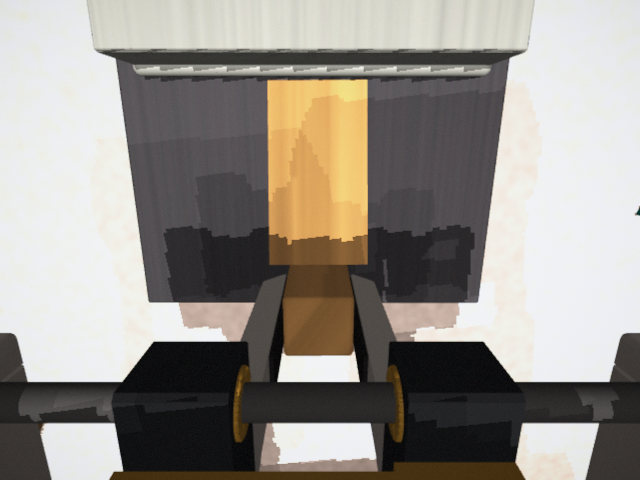

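Wrist view: the tip edge is at row 80, columns 268–367, just in front of the bead (columns 135–490, middle 312). I'll ease the down-force and push under.

```bash
python3 -m inch '[[[0,0,-0.1,0,0,0,20],[0.3,0,0,0,0,0,20],[0.4,0,0,0,0,0,20],[0.4,0,0,0,0,0,20],[0.4,0,0,0,0,0,20],[0.4,0,0,0,0,0,20],[0.3,0,0,0,0,0,20],[0,0,0,0,0,0,20],[0,0,0,0,0,0,20]]]'
python3 -c "
from ov import *
rel(487.1,43.4,39.7,-97);ov('side','d7',s=6)"
```

```text
clock: 12.6
tool_pos: [518.6, 39.5, 39.5]
ee_rot: [0.998, -0.06, -0.005, -0.0]
ft_force: [-11.6, 1.9, 14.3]
gripper_width: 0.314
t 12.6 pos [518.6  39.5  39.5] toolY deg -96.93 tilt [-0.0107  0.0013 -0.9999] F [-11.6   1.9  14.3] grip 0.314 q [-0.06  0.35  1.85  0.    0.95  1.63]
shift cm (tool axes) [-3.17 -0.01  0.01]
turn deg [0.   0.62 0.07]
crop origin 228.83333333333334 191.83333333333334
```

View pics/d7c.png

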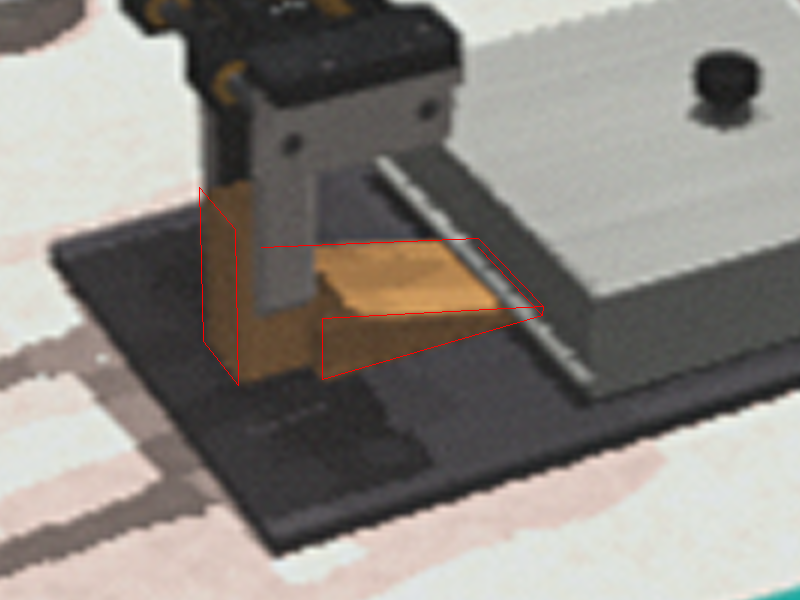

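```bash
python3 -m inch '[[[0.2,0,-0.1,0,0,0,20],[0.4,0,0,0,0,0,20],[0.4,0,0,0,0,0,20],[0.4,0,0,0,0,0,20],[0.4,0,0,0,0,0,20],[0.4,0,0,0,0,0,20],[0.2,0,0,0,0,0,20],[0,0,0,0,0,0,20],[0,0,0,0,0,0,20]]]'
python3 -c "
from ov import *
rel(487.1,43.4,39.7,-97);ov('side','d8',s=6)"
```

```text
clock: 13.55
tool_pos: [544.7, 36.2, 39.5]
ee_rot: [0.998, -0.06, -0.004, -0.0]
ft_force: [-5.5, 0.8, 3.6]
gripper_width: 0.315
t 13.55 pos [544.7  36.2  39.5] toolY deg -96.93 tilt [-7.4e-03  8.0e-04 -1.0e+00] F [-5.5  0.8  3.6] grip 0.315 q [-0.06  0.38  1.8   0.    0.97  1.63]
shift cm (tool axes) [-5.8  -0.02  0.02]
turn deg [0.   0.43 0.07]
crop origin 239.5 188.66666666666666
```

View pics/d8c.png

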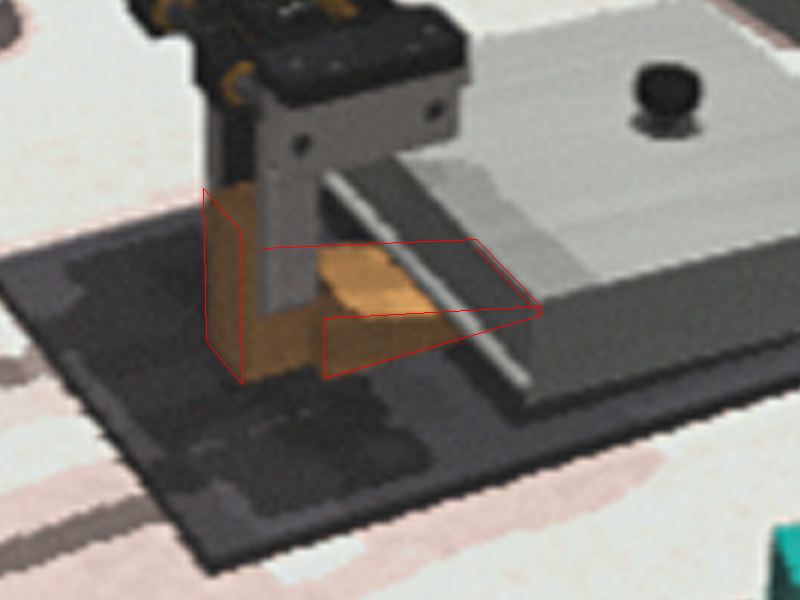

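```bash
python3 -m inch '[[[0.2,0,0,0,0,0,20],[0.3,0,0,0,0,0,20],[0.3,0,0,0,0,0,20],[0.2,0,0,0,0,0,20],[0,0,0,0,0,0,20],[0,0,0,0,0,0,20],[0,0,0,0,0,0,20]]]'
python3 -c "
from ov import *
rel(487.1,43.4,39.7,-97);ov('side','d9',s=6);snap('scene','s9');snap('wrist','w9')"
```

```text
clock: 14.3
tool_pos: [554.7, 35.0, 39.5]
ee_rot: [0.998, -0.06, -0.004, -0.0]
ft_force: [-6.1, 0.1, 3.2]
gripper_width: 0.316
t 14.3 pos [554.7  35.   39.5] toolY deg -96.93 tilt [-7.2e-03  8.0e-04 -1.0e+00] F [-6.1  0.1  3.2] grip 0.316 q [-0.06  0.39  1.78  0.    0.98  1.63]
shift cm (tool axes) [-6.81 -0.02  0.03]
turn deg [0.   0.42 0.07]
crop origin 243.5 187.5
```

View pics/d9c.png

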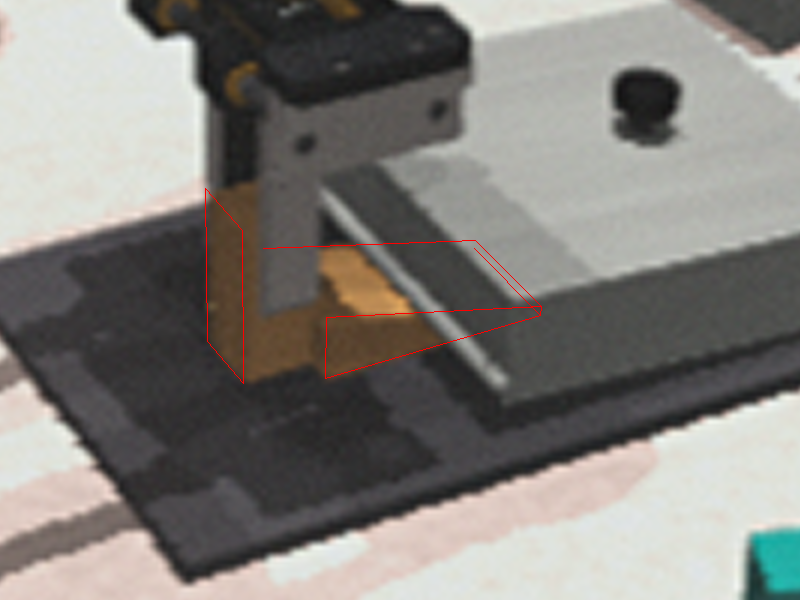

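View pics/w9.png

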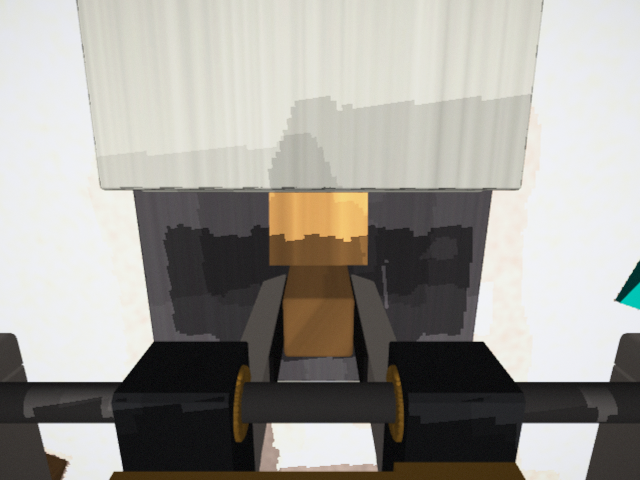

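View pics/s9.png

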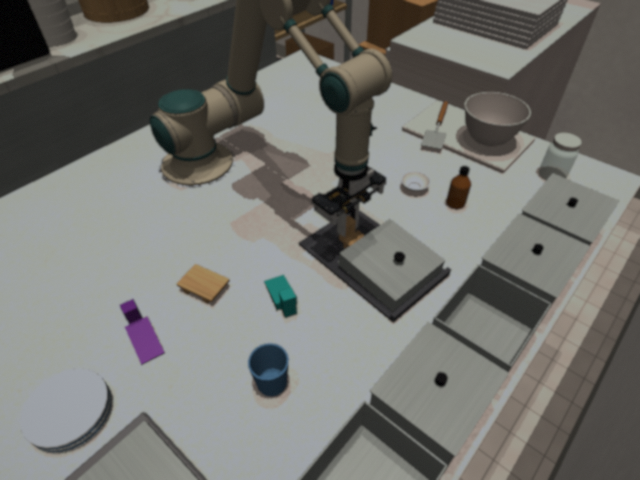

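```bash
python3 -m inch '[[[0,0,0,0,0,0,20],[0,0,0,0,0,0,20],[0,0,0,0,0,0,20],[0,0,0,0,0,0,20],[0,0,0,0,0,0,20]]]'
python3 -c "
from go import *
a=np.array(proj('side0',[600,110,16]));b=np.array(proj('side0',[600,-50,16]))
w=lambda x,y,z:(640+np.cos(-.1214)*x-np.sin(-.1214)*y,24.7+np.sin(-.1214)*x+np.cos(-.1214)*y,z)
for z in (16,21,26,31): print(z,np.round(proj('d9',w(-34,-86,z)),1),np.round(proj('d9',w(-30,-85,z+40)),1))
crop('d9',300,225,360,270,12,'e1');crop('side0',300,225,360,270,12,'e0')
a=cv2.imread('pics/e0.png');b=cv2.imread('pics/e1.png');c=np.vstack([a,b]);cv2.imwrite('pics/e.png',cv2.resize(c,None,fx=.55,fy=.55))
rel(487,43,39,-97)"
```

```text
clock: 14.95
tool_pos: [554.6, 35.0, 39.5]
ee_rot: [0.998, -0.06, -0.004, -0.0]
ft_force: [-5.0, 0.9, 2.9]
gripper_width: 0.316
16 [326.6 257.9] [328.7 241.6]
21 [326.7 256. ] [328.8 239.6]
26 [326.7 254. ] [328.9 237.6]
31 [326.8 252.1] [328.9 235.6]
t 14.95 pos [554.6  35.   39.5] toolY deg -96.93 tilt [-7.2e-03  8.0e-04 -1.0e+00] F [-5.   0.9  2.9] grip 0.316 q [-0.06  0.39  1.78  0.    0.98  1.63]
shift cm (tool axes) [-6.81  0.02  0.1 ]
turn deg [0.   0.41 0.07]
```

View pics/e.png

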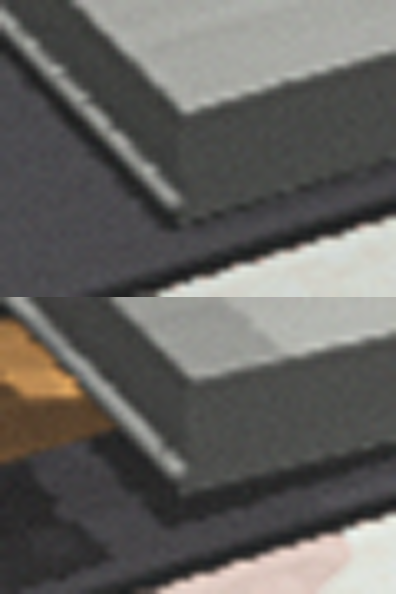

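The lift reads 4.4 px at about 0.4 px per mm, roughly 10–11 mm. Geometry predicts about 10 mm, which is well inside the 5–15 mm window, so I'm handing in.

```bash
python3 -c "
from h import *
print(robot.close_job())"
```

```text
the job is handed in; nothing more can be done
None
```

I picked up the wooden wedge, carried it to the tray, laid it flat on the base in front of the closed cover, and pushed the thin end under the middle of the front edge. I handed the job in at about 15 s with the gripper still holding it; no verdict was given.

Last checks:
- **Lift:** most image points put the front edge about 10–11 mm above its shut height. One blurry point on the bead gave about 13 mm, and geometry predicts about 10 mm. All are inside the 5–15 mm window.
- **Wedge position:** by the fitted poses, the thin end is about 18 mm past the base's centre. It was roughly 2–3 mm off the middle of the edge when last visible. It lies flat, square to within about 1°, and the arm's position held steady to within 0.1 mm over the last rows.
- **Grip and clearance:** the jaws are closed on the block at about 30 mm, with about 5 N push and 3 N down. In the pictures the gripper is clear of the cover.
- **Other things:** the geta, cup, dish and soy bottle look unmoved in the last scene picture. The press is hidden there behind the arm, but nothing went near it.

No check failed. The tool stands about 0.4° off vertical from the push.

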